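Load a house plaque into the sprung feed track

ROBOT

A 6-joint arm with a two-finger parallel gripper is mounted at the origin on the work surface. World frame = base frame: x ahead of the robot, y to its left, z up, the work surface at z = 0. Lengths are in m, angles in rad, forces in N, time in s.
With the tool pointing down it reaches from about 0.35 to 0.925 m from the base axis. Payload 6.4 kg.
Tool frame: the origin (TCP) lies at the very end of the fingers, on their centre line; the grasp point (between the pads) lies 19 mm behind it; z points along the fingers, y is the line along which they close (so a half turn about z gives the same grasp; the last joint's range is limited). The gripper opens to 94 mm and grips with 3 to 60 N. Pads are 16 mm wide; open, the fingers measure 119 mm over their backs; the gripper's body (75 mm by 177 mm) begins 78 mm behind the grasp point.
Start: joints at [-1.423, 0.245, 1.558, -0, 1.339, -0.174], TCP at [0.206, -0.617, 0.205] pointing down, gripper open.
Joint ranges: [-3.13, 3.13], [-1.02, 2.26], [0.13, 2.54], [-0.95, 4.09], [0.21, 2.88], [-2.74, 2.74]. Speed limits (rad/s): [2.57, 2.57, 3.14, 3.14, 3.14, 3.14].

INTERFACE

Orientations are given as a 3x3 rotation matrix whose columns are the frame's x, y, z axes.
In Python, from bench import get_obs, capture, camera_params, job_done, regions_of, mark_of gives the robot as it stands.
- The arm moves only by the shell command python3 -m inch 'ROWS'. ROWS is JSON, a list of rows, each a list of 3 entries, a list of its own where there are three numbers: the shift along the tool's x, y, z in m, then the turn, a rotation vector about the tool's x, y, z in degrees, then the closure, from 0 (fully open) to 1 (shut). A call has 1 to 10 rows; each row is the pose to reach, as a shift and turn from the pose commanded when the call began, along the tool's axes at that moment; what a row does not reach only later rows make up. A row lasts 1/12 s, in which the tool goes at most 41.7 mm and 7.16 degrees, less where a joint would pass 70% of its speed; a pose out of reach is approached as far as the arm can. A call with a gripper value outside its range is refused whole. The fingers move at their own pace and stop on an object; the grip force is fixed at half the most. Time passes only in rows, so rows that repeat a pose let the fingers close. It gives the time, the measured TCP pose, the force, the opening and the grip force at its end, in the units of the state.
- get_obs(): the state, without advancing time (a new reading comes with each control period).
- capture(name): name is "scene" or "side" or "wrist"; returns the picture (384x512x3 uint8, red, green, blue); there is no depth.
- camera_params(name): a dict with "mtx" (3x3 intrinsics, pixels), "T" (4x4, takes a point from camera to world coordinates); the wrist camera has in their place "hand_eye" (4x4, takes a point from camera to tool coordinates, whose origin is the TCP and whose axes are the flange's). Camera axes: x right, y down, z forward; pixel columns grow to the right and rows downward; lengths in m; the calibration is good to about 2 mm. A picture is of the moment at which its call begins: read the wrist's pose just before it. camera_params takes no time and is no camera call.
- job_done(): hands the job in; it is judged then, once.
Trained networks look in the newest picture that a camera, given by its name, has taken for a name from the list of things; names that differ only in an ending like _2 or _b are one class to them, and where a whole thing is asked for, a point or a joint stands for the part that bears it (a point fixed in the world has none). Each returns a list of dicts, best first, with "score" (0 to 1); they miss things now and then, are a little off and sometimes report something else, mostly with a low value. They report only what shows in the picture. A call takes as long as a camera call. They do not tell look-alikes from the thing itself.
- regions_of(name, camera): "pixels" (384x512 bool, what is visible of it).
- mark_of(name, camera): "centre" ([x, y, z] in m, in world coordinates, good to about 4 mm: a listed point, or the origin of a listed thing).
The state is a dict: "time_s": time; "joint_pos": joint angles; "joint_vel": joint speeds; "joint_efforts": joint torques, N m; "tcp_pos": TCP position; "tool_rot": TCP orientation; "contact_force": force on the tool from outside, world axes, zero at the start; "torque": the same for the moment, N m; "finger_gap": opening from 0.0 (shut) to 1.0 (fully open); "grasp_force": force on a finger pad.
Only numpy, scipy, OpenCV 4.12 (cv2) and the standard library are available. Lean on these libraries where they do the work, as an engineer would, in place of code of your own. Each camera call takes 0.05 s, during which the arm holds its last target. There are 200 camera calls.

TASK

Take the house-shaped plaque from the drying rack, use it to draw back the sprung follower of the feed track, and load it upright between the follower and the plaque already there, pressed gently but fully home so that the brass feeler pin beneath it is down. Then let the follower close on it; leave the other two pieces standing in the rack.

Things in the scene. Friction and masses are not known exactly. Their poses are not given: they have to be found in the camera images.
- plaque_mid (a point): Loose white ceramic house plaque to load; 12 mm thick (own x), 50 wide (own y), 59 tall (own z, up), about 90 g. Side edges are straight for the lower 50 mm, a low gable above. The point is its centre, 30 mm above the underside. Starts upright in one of 3 rack slots (ribs 8 mm high, 38 long: side edges free). Front and back alike. Brittle: never force it on anything in the track over 20 N.
- arch_mid (a point): Centre (28 mm above its underside) of a round-topped white plaque, 12 x 44 x 56 mm, in another slot of the drying rack; the slots are 50 mm apart. It stays there.
- tag_mid (a point): Centre (36 mm above its underside) of a tall plain white plaque, 12 x 36 x 72 mm, in the remaining slot of the rack. It stays there.
- track: Fixed metal feed track. Origin on the table at the middle of the gate's inner face; x runs along the track out through the gate, y across, z up. Base plate 10 mm thick, x -170 to 20 mm, 84 wide. Gate x 0 to 10 mm, 50 wide, top z 56. Guide walls 54 mm apart, tops z 24 with a small lead-in, x -66 to 6 mm. An identical plaque stands against the gate (x -12 to 0), its faces across the track.
- mouth (a point): Point of the track (x -18, y 0, z 10 mm in its frame) below the middle of the new plaque's place, right behind the plaque already there; plaque x goes along track x. Plaques stand on a wooden packing strip whose top was set by hand 2 to 10 mm above this point and is NOT measured: find it by feel. Friction of the clamping follower (3 to 5 N up or down) holds a plaque at whatever height it is let go; it does not drop home.
- follower (a joint): Travel (m) of the grey sprung follower: its flat front face (38 mm wide, z 26 to 110 mm, so some 35 mm taller than the plaques, whose tops are at z 71 to 79) is at track x = -value. Starts pressed on the plaque there (0.012), can be drawn to -x up to a stop at 0.045. Spring: 2.5 N at 0.012, 3 N at 0.025, 3.6 N at 0.040, plus damping 50 N per m/s. Two plaques clamped: about 0.024.
- feeler (a joint): How far (m) the brass feeler pin in the strip, under the new plaque's place, is pressed: 0 is up, 3 mm proud of the strip; 0.003 is fully down, with the plaque home on the strip. Spring: 1.4 N at first touch, 2 N when down, more than the weight of the plaque: the pin lifts a plaque that is let go before the follower clamps it against its neighbour, but not a clamped one.
There are look-alikes about, which are no part of the job. What is shaped like the part that bears plaque_mid but pink or purple is not meant.

How it is judged:
By the outcome, as a careful person would: the job done as asked, in the order asked, and still so for the second after the job is handed in, with the robot touching nothing.
It also fails if it takes over 72 s, if anything falls off the work surface, if the arm or the gripper's body presses on something with over 40 N, if the wrist force passes 120 N, or if a joint passes its speed limit or range.

## Working session

There is one attempt and no reset: what is moved stays moved. The work goes in short steps, Python scripts to look and compute and a shell command to move; the robot and the scene stay as the last step left them, time stands still between calls to the robot, and variables do not carry over. Pictures are saved under pics/ and viewed, at most 10 in all, crops included, and the job is handed in when it is done.

```bash
ls; mkdir -p pics; python3 - <<'E'
from bench import *
import cv2,numpy as np
a=capture("scene");
for n in ["plaque_mid","arch_mid","tag_mid","track","mouth"]:
    print(n,[(round(m["score"],2),np.round(m["centre"],4).tolist()) for m in mark_of(n,"scene")])
b=capture("side")
for n in ["plaque_mid","arch_mid","tag_mid","track","mouth"]:
    print(n,[(round(m["score"],2),np.round(m["centre"],4).tolist()) for m in mark_of(n,"side")])
cv2.imwrite("pics/scene.png",a[:,:,::-1]);cv2.imwrite("pics/side.png",b[:,:,::-1])
for c in ["scene","side"]:
    p=camera_params(c);print(c,np.round(p["mtx"],1).tolist(),np.round(p["T"],3).tolist())
print(np.round(camera_params("wrist")["hand_eye"],4).tolist())
o=get_obs();print(o)
E
```

```text
pics
plaque_mid [(0.94, [0.4429, 0.1732, 0.0299]), (0.72, [0.536, 0.1863, 0.0343]), (0.57, [0.5268, 0.2762, 0.0289]), (0.55, [0.4885, 0.0891, 0.0294])]
arch_mid [(0.84, [0.5822, 0.1826, 0.033])]
tag_mid [(0.56, [0.636, 0.1887, 0.0441])]
track [(0.81, [0.5516, -0.1717, 0.0003])]
mouth [(0.86, [0.5315, -0.1675, 0.0103])]
plaque_mid [(0.88, [0.4505, 0.171, 0.0318]), (0.63, [0.5302, 0.2771, 0.0274]), (0.57, [0.4925, 0.091, 0.0293]), (0.52, [0.5339, 0.1828, 0.0377])]
arch_mid [(0.64, [0.5826, 0.1851, 0.0381])]
tag_mid [(0.54, [0.634, 0.1849, 0.0395]), (0.3, [0.585, 0.1805, 0.0385])]
track [(0.9, [0.5496, -0.1739, 0.0011])]
mouth [(0.61, [0.5355, -0.1699, 0.0068])]
scene [[472.2, 0.0, 252.5], [0.0, 472.2, 191.9], [0.0, 0.0, 1.0]] [[0.105, 0.72, -0.686, 1.238], [0.994, -0.064, 0.085, -0.072], [0.017, -0.691, -0.722, 0.75], [0.0, 0.0, 0.0, 1.0]]
side [[352.6, 0.0, 252.4], [0.0, 352.6, 188.9], [0.0, 0.0, 1.0]] [[0.982, -0.092, 0.162, 0.47], [-0.186, -0.557, 0.81, -0.515], [0.016, -0.826, -0.564, 0.442], [0.0, 0.0, 0.0, 1.0]]
[[0.0008, -0.9705, -0.241, 0.0704], [1.0, 0.0007, 0.0005, -0.0003], 
[... 200 characters left out ...]
1]), 'joint_vel': array([-8.12492783e-04,  8.99224150e-04, -9.10250150e-04,  4.70452152e-06,
        1.17590230e-03,  3.57565267e-04]), 'joint_efforts': array([ 1.99655501e-04, -4.15601063e+01, -3.14714921e+01,  6.84497575e-02,
        2.90629291e-02, -1.25958312e-05]), 'tcp_pos': array([ 0.2055878 , -0.61663916,  0.20545943]), 'tool_rot': array([[ 9.48663487e-01,  3.16287192e-01, -2.01996695e-07],
       [ 3.16287192e-01, -9.48663487e-01, -2.30239597e-05],
       [-7.47381045e-06,  2.17781009e-05, -1.00000000e+00]]), 'contact_force': array([-0.30625679,  0.3369576 ,  0.44350275]), 'torque': array([-0.01143894, -0.00881976, -0.00424733]), 'grasp_force': 0.0, 'finger_gap': 0.9999883806263486}
```

View pics/scene.png

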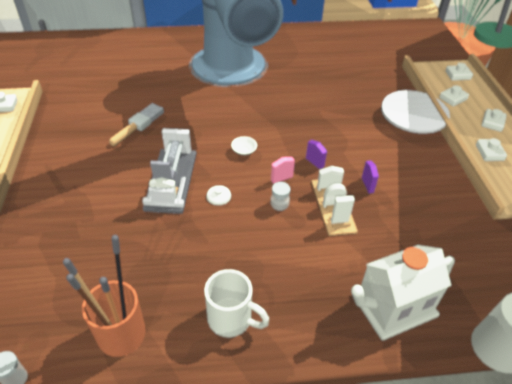

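View pics/side.png

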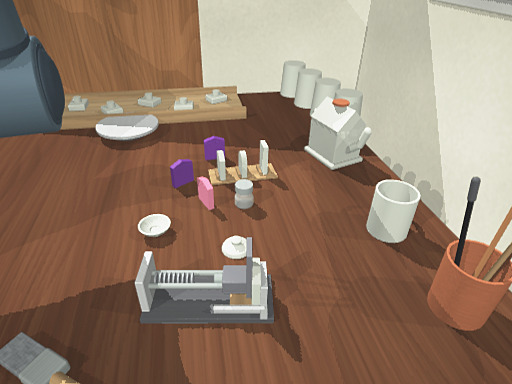

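Candidates in the side picture: a white house at (222,165) on the rack, the arch at (242,165), the tag at (265,157), purple houses at (182,172) and (214,148), and a pink house at (206,192). A fourth white house already stands in the track near (262,290). By the description I want the rack piece at (222,165), so I'll crop it. Meanwhile I set out towards a point above the track.

```bash
python3 - <<'E'
import cv2,numpy as np
b=cv2.imread("pics/side.png")[125:215,160:290];a=cv2.imread("pics/scene.png")[135:240,265:385]
f=lambda i:cv2.resize(i,(400,300),interpolation=cv2.INTER_CUBIC)
cv2.imwrite("pics/crop.png",np.hstack([f(a),f(b)]))
E
python3 -m inch '[[[0.435,-0.326,-0.02],[0,0,18.4],0],[[0.435,-0.326,-0.02],[0,0,18.4],0],[[0.435,-0.326,-0.02],[0,0,18.4],0],[[0.435,-0.326,-0.02],[0,0,18.4],0],[[0.435,-0.326,-0.02],[0,0,18.4],0],[[0.435,-0.326,-0.02],[0,0,18.4],0],[[0.435,-0.326,-0.02],[0,0,18.4],0],[[0.435,-0.326,-0.02],[0,0,18.4],0],[[0.435,-0.326,-0.02],[0,0,18.4],0],[[0.435,-0.326,-0.02],[0,0,18.4],0]]'
```

```text
time_s: 1.43
tcp_pos: [0.4435, -0.2726, 0.2212]
tool_rot: [[1.0, 0.0, 0.001], [0.0, -1.0, -0.001], [0.001, 0.001, -1.0]]
contact_force: [-0.3, -1.2, -0.9]
finger_gap: 1.001
grasp_force: 0.0
```

View pics/crop.png

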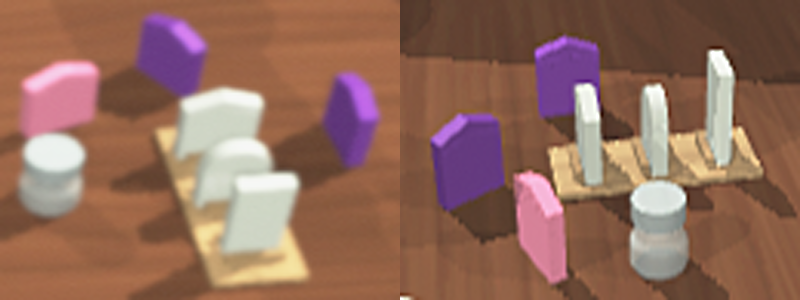

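The crop confirms it. The white gabled house is in the rack slot nearest the robot, with the arch in the middle and the tag last, and the coloured houses stand off the rack.

```bash
python3 -m inch '[[[0.06,-0.102,0],[0,0,0],0],[[0.06,-0.102,0],[0,0,0],0],[[0.06,-0.102,0],[0,0,0],0],[[0.06,-0.102,0],[0,0,0],0],[[0.06,-0.102,0],[0,0,0],0],[[0.06,-0.102,0],[0,0,0],0]]'
python3 - <<'E'
from bench import *
import cv2,numpy as np
o=get_obs();a=capture("wrist");np.savez("w1.npz",a=a,p=o["tcp_pos"],R=o["tool_rot"])
print(np.round(o["tcp_pos"],4))
for n in ["track","mouth","follower","plaque_mid"]:
    print(n,[(round(m["score"],2),np.round(m["centre"],4).tolist()) for m in mark_of(n,"wrist")])
print(np.round(camera_params("wrist")["mtx"],1).tolist())
cv2.imwrite("pics/w1.png",cv2.resize(a[:,:,::-1],(800,600),interpolation=cv2.INTER_CUBIC))
E
```

```text
time_s: 1.93
tcp_pos: [0.5025, -0.1725, 0.2208]
tool_rot: [[1.0, 0.001, -0.0], [0.001, -1.0, -0.0], [-0.0, 0.0, -1.0]]
contact_force: [0.0, -0.6, 0.0]
finger_gap: 0.998
grasp_force: 0.0
[ 0.5025 -0.1725  0.2208]
track [(0.58, [0.5535, -0.173, -0.0025])]
mouth []Traceback (most recent call last):
  File "<stdin>", line 6, in <module>
ValueError: it knows: arch_mid, mouth, plaque_mid, tag_mid, track
```

```bash
python3 - <<'E'
from bench import *
import cv2,numpy as np
a=np.load("w1.npz")["a"]
print(np.round(camera_params("wrist")["mtx"],1).tolist())
cv2.imwrite("pics/w1.png",cv2.resize(a[:,:,::-1],(800,600),interpolation=cv2.INTER_CUBIC))
E
```

```text
[[292.3, 0.0, 262.8], [0.0, 292.3, 189.1], [0.0, 0.0, 1.0]]
```

View pics/w1.png

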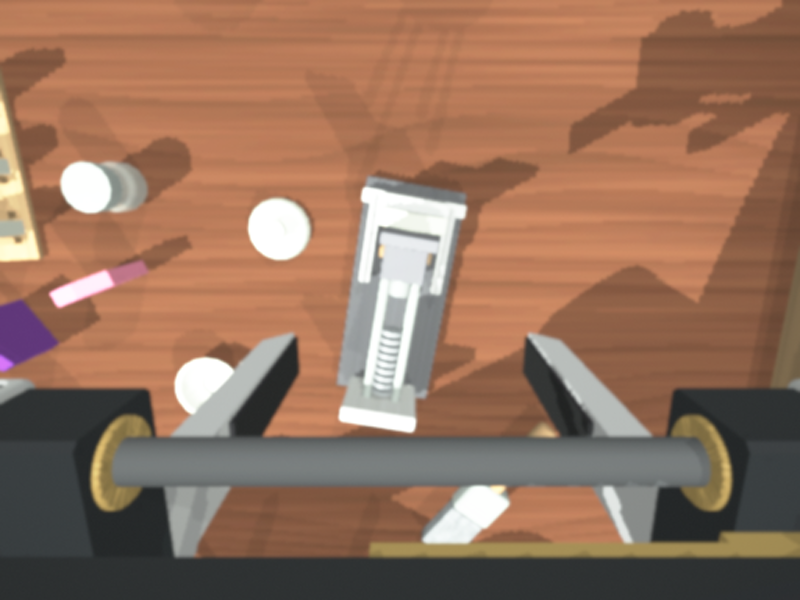

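```bash
python3 - <<'E'
import cv2,numpy as np
a=np.load("w1.npz")["a"][105:280,205:310,::-1]
a=cv2.resize(a,None,fx=5,fy=5,interpolation=cv2.INTER_CUBIC)
cv2.imwrite("pics/w1c.png",cv2.rotate(a,cv2.ROTATE_90_CLOCKWISE)[:, 275:])
E
```

```text
(no output)
```

View pics/w1c.png

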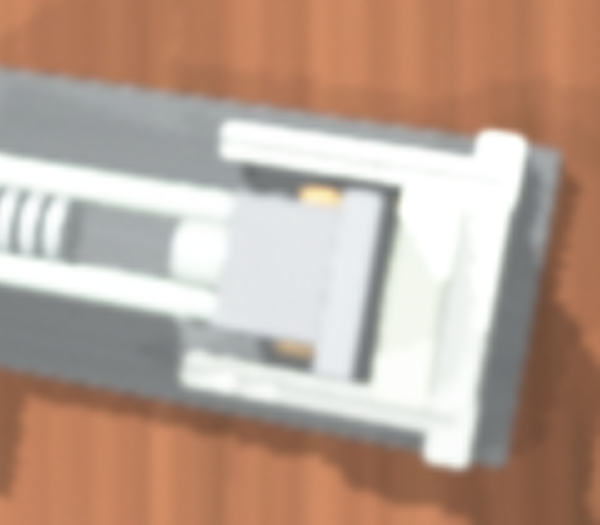

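The crop shows the base plate's far corners at display (562,152) and (503,466). The wall ends are at (222,120) and (182,388), and the follower's front top edge runs (382,193)–(352,380). I'll fit the track pose to these.

```bash
cat > h.py <<'E'
import numpy as np
from bench import camera_params
from scipy.optimize import least_squares
def project(P,p,R,c="wrist"):
    cp=camera_params(c)
    if c=="wrist":
        W=np.eye(4);W[:3,:3]=R;W[:3,3]=p;T=W@cp["hand_eye"]
    else: T=cp["T"]
    q=(np.asarray(P)-T[:3,3])@T[:3,:3];q=q@cp["mtx"].T
    return q[:,:2]/q[:,2:]
def place(P,s):
    c,n=np.cos(s[2]),np.sin(s[2]);P=np.asarray(P)
    return np.c_[s[0]+c*P[:,0]-n*P[:,1],s[1]+n*P[:,0]+c*P[:,1],P[:,2]]
def fit(P,uv,p,R,s0):
    return least_squares(lambda s:(project(place(P,s),p,R)-uv).ravel(),s0,loss="soft_l1")
E
python3 - <<'E'
from h import *
d=np.load("w1.npz")
P=np.array([[20,42,10],[20,-42,10],[-12,19,110],[-12,-19,110],[-66,27,23],[-66,-27,23]])/1e3
D=np.array([[562,152],[503,466],[382,193],[352,380],[222,160],[184,350]])
uv=np.c_[205+D[:,1]/5,105+(599-D[:,0])/5]
for k in ([0,1,2,3,4,5],[0,1],[2,3],[4,5]):
    r=fit(P[k],uv[k],d["p"],d["R"],[.55,-.17,-.15]);print(np.round(r.x[:2],4),np.degrees(r.x[2]).round(2),np.round(r.fun,1))
s=fit(P,uv,d["p"],d["R"],[.55,-.17,-.15]).x
# side edge slope check: base left edge & right edge at image x=0
for y,Y in((42,70),(-42,370)):
    q=project(place([[x/1e3,y/1e3,.01] for x in(-60,-80,-100,-120)],s),d["p"],d["R"])
    print(np.c_[599-(q[:,1]-105)*5,(q[:,0]-205)*5].round(0).tolist(),Y)
E
```

```text
[ 0.5509 -0.1741] -9.97 [-0.5  0.   0.4 -0.1  0.1 -0.2  0.4  0.5 -1.7  0.2  0.5 -0.4]
[ 0.5508 -0.1741] -10.23 [-0.4 -0.1  0.4  0.1]
[ 0.551  -0.1736] -9.01 [-0.2 -0.   0.2  0. ]
[ 0.5504 -0.1764] -11.37 [-1.  -0.1  1.   0.2]
[[262.0, 105.0], [191.0, 94.0], [122.0, 84.0], [55.0, 74.0]] 70
[[209.0, 408.0], [140.0, 394.0], [72.0, 381.0], [6.0, 367.0]] 370
```

```bash
python3 -m inch '[[[0.033,-0.357,0.03],[0,0,0],0],[[0.033,-0.357,0.03],[0,0,0],0],[[0.033,-0.357,0.03],[0,0,0],0],[[0.033,-0.357,0.03],[0,0,0],0],[[0.033,-0.357,0.03],[0,0,0],0],[[0.033,-0.357,0.03],[0,0,0],0],[[0.033,-0.357,0.03],[0,0,0],0],[[0.033,-0.357,0.03],[0,0,0],0],[[0.033,-0.357,0.03],[0,0,0],0],[[0.033,-0.357,0.03],[0,0,0],0]]'
python3 - <<'E'
from bench import *
import cv2,numpy as np
o=get_obs();a=capture("wrist");np.savez("w2.npz",a=a,p=o["tcp_pos"],R=o["tool_rot"])
print(np.round(o["tcp_pos"],4))
for n in ["plaque_mid","arch_mid","tag_mid"]:
    print(n,[(round(m["score"],2),np.round(m["centre"],4).tolist()) for m in mark_of(n,"wrist")])
    for g in regions_of(n,"wrist"):
        v,u=np.nonzero(g["pixels"]);print("  reg",round(g["score"],2),u.min(),u.max(),v.min(),v.max())
cv2.imwrite("pics/w2.png",cv2.resize(a[40:280,120:400,::-1],(700,600),interpolation=cv2.INTER_CUBIC))
E
```

```text
time_s: 2.92
tcp_pos: [0.5351, 0.1876, 0.1902]
tool_rot: [[1.0, 0.004, -0.001], [0.004, -1.0, 0.001], [-0.001, -0.001, -1.0]]
contact_force: [0.2, -0.3, -0.3]
finger_gap: 0.999
grasp_force: 0.0
[0.5351 0.1876 0.1902]
plaque_mid [(0.86, [0.5312, 0.186, 0.0308]), (0.72, [0.5316, 0.2763, 0.0279]), (0.7, [0.4443, 0.1719, 0.0329]), (0.59, [0.4924, 0.0853, 0.0241])]
  reg 0.86 244 289 170 191
  reg 0.66 322 371 197 229
  reg 0.62 261 290 223 271
  reg 0.59 176 200 159 209
arch_mid [(0.96, [0.5813, 0.1847, 0.0367])]
  reg 0.7 248 286 129 144
tag_mid [(0.69, [0.6354, 0.1868, 0.0424])]
  reg 0.65 246 284 78 97
```

View pics/w2.png

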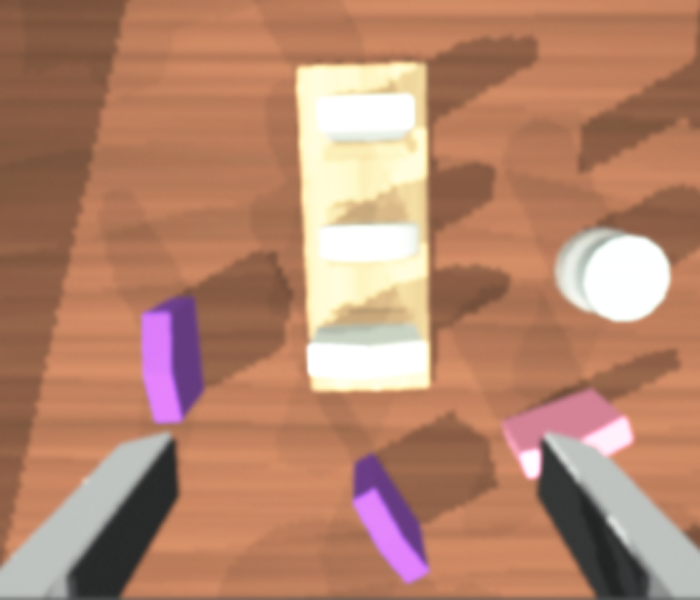

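```bash
python3 - <<'E'
from h import *
d=np.load("w2.npz")
D=np.array([[308,377],[428,373],[308,343],[427,340]])
uv=np.c_[120+D[:,0]/2.5,40+D[:,1]/2.5]
for z in(50,54):
    P=np.array([[-6,25,z],[-6,-25,z],[6,25,z],[6,-25,z]])/1e3
    r=fit(P,uv,d["p"],d["R"],[.53,.185,0]);print(np.round(r.x[:2],4),np.degrees(r.x[2]).round(2),np.round(r.fun,1))
E
```

```text
[0.5328 0.1833] 1.72 [ 1.8 -1.9 -1.8 -1.4  1.4  1.3 -1.4  1.4]
[0.5337 0.1833] 1.74 [ 1.6 -1.8 -1.5 -1.3  1.1  1.3 -1.1  1.3]
```

```bash
python3 -m inch '[[[-0.0025,0.0035,0.02],[0,0,-1.4],0.3],[[-0.0025,0.0035,0.05],[0,0,-1.4],0.3],[[-0.0025,0.0035,0.08],[0,0,-1.4],0.3],[[-0.0025,0.0035,0.11],[0,0,-1.4],0.3],[[-0.0025,0.0035,0.135],[0,0,-1.4],0.3],[[-0.0025,0.0035,0.155],[0,0,-1.4],0.3],[[-0.0025,0.0035,0.168],[0,0,-1.4],0.3],[[-0.0025,0.0035,0.169],[0,0,-1.4],0.3],[[-0.0025,0.0035,0.169],[0,0,-1.4],0.3],[[-0.0025,0.0035,0.169],[0,0,-1.4],0.3]]'
python3 - <<'E'
from bench import *
import cv2,numpy as np
a=capture("side");o=get_obs();w=capture("wrist")
f=lambda i:cv2.resize(i,(400,300),interpolation=cv2.INTER_CUBIC)
cv2.imwrite("pics/s3.png",np.hstack([f(a[110:215,160:300,::-1]),f(w[120:350,120:400,::-1])]))
E
```

```text
time_s: 4.1
tcp_pos: [0.5342, 0.1811, 0.0232]
tool_rot: [[1.0, 0.025, 0.003], [0.025, -1.0, 0.0], [0.003, -0.0, -1.0]]
contact_force: [0.3, 0.1, -1.0]
finger_gap: 0.696
grasp_force: 0.0
```

View pics/s3.png

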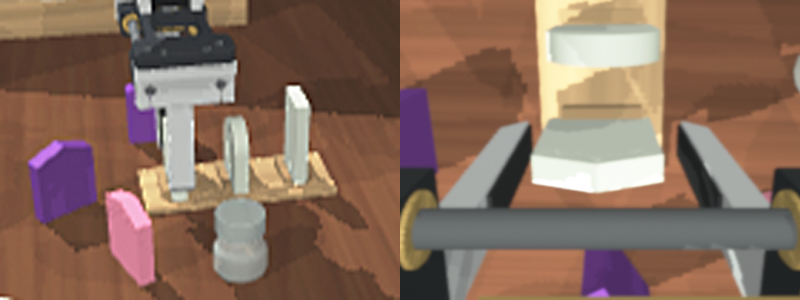

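Wrist view: the white house at (597,155) lies between the fingers, whose inner edges are at 530 and 680. I'll nudge to centre, go 3 mm lower, and close.

```bash
python3 -m inch '[[[-0.001,-0.002,0.003],[0,0,0],0.3],[[-0.001,-0.002,0.003],[0,0,0],0.4],[[-0.001,-0.002,0.003],[0,0,0],1],[[-0.001,-0.002,0.003],[0,0,0],1],[[-0.001,-0.002,0.003],[0,0,0],1],[[-0.001,-0.002,0.003],[0,0,0],1],[[-0.001,-0.002,0.003],[0,0,0],1],[[-0.001,-0.002,0.003],[0,0,0],1]]'
```

```text
time_s: 4.87
tcp_pos: [0.5319, 0.1833, 0.019]
tool_rot: [[1.0, 0.025, 0.0], [0.025, -1.0, 0.0], [0.0, -0.0, -1.0]]
contact_force: [-0.9, 0.5, 2.8]
finger_gap: 0.527
grasp_force: 30.0
```

```bash
python3 -m inch '[[[0,0,-0.015],[0,0,0],1],[[0,0,-0.03],[0,0,0],1],[[0,0,-0.06],[0,0,0],1],[[0,0,-0.1],[0,0,0],1],[[0,0,-0.14],[0,0,0],1],[[0,0,-0.17],[0,0,5],1],[[0,0,-0.17],[0,0,11.3],1],[[0,0,-0.17],[0,0,11.3],1],[[0,0,-0.17],[0,0,11.3],1]]'
```

```text
time_s: 5.62
tcp_pos: [0.5313, 0.183, 0.188]
tool_rot: [[0.986, -0.169, -0.001], [-0.169, -0.986, -0.0], [-0.001, 0.0, -1.0]]
contact_force: [-0.1, 0.7, -1.2]
finger_gap: 0.534
grasp_force: 30.0
```

```bash
python3 -m inch '[[[0.0918,0.3487,0],[0,0,0],1],[[0.0918,0.3487,0],[0,0,0],1],[[0.0918,0.3487,0],[0,0,0],1],[[0.0918,0.3487,0],[0,0,0],1],[[0.0918,0.3487,0],[0,0,0],1],[[0.0918,0.3487,0],[0,0,0],1],[[0.0918,0.3487,0],[0,0,0],1],[[0.0918,0.3487,0],[0,0,0],1],[[0.0918,0.3487,0],[0,0,0],1],[[0.0918,0.3487,0],[0,0,0],1]]'
python3 -m inch '[[[0,0,0],[0,0,0],1],[[0,0,0],[0,0,0],1],[[0,0,0],[0,0,0],1],[[0,0,0],[0,0,0],1]]'
python3 - <<'E'
from bench import *
import cv2,numpy as np
o=get_obs();w=capture("wrist");s=capture("side");np.savez("w3.npz",a=w,p=o["tcp_pos"],R=o["tool_rot"],s=s)
print(o["tcp_pos"].round(4),o["tool_rot"].round(3).tolist(),o["contact_force"].round(2))
f=lambda i:cv2.resize(i,(400,300),interpolation=cv2.INTER_CUBIC)
cv2.imwrite("pics/s4.png",np.hstack([f(s[180:330,120:320,::-1]),f(w[30:270,120:400,::-1])]))
E
```

```text
time_s: 6.45
tcp_pos: [0.5614, -0.1806, 0.1864]
tool_rot: [[0.985, -0.174, -0.003], [-0.174, -0.985, 0.0], [-0.003, 0.0, -1.0]]
contact_force: [-0.2, 0.0, -0.8]
finger_gap: 0.529
grasp_force: 30.0
time_s: 6.78
tcp_pos: [0.5624, -0.1746, 0.1882]
tool_rot: [[0.986, -0.169, -0.001], [-0.169, -0.986, 0.001], [-0.001, -0.0, -1.0]]
contact_force: [-0.1, 0.4, -1.6]
finger_gap: 0.528
grasp_force: 30.0
[ 0.5624 -0.1746  0.1882] [[0.986, -0.169, -0.001], [-0.169, -0.986, 0.001], [-0.001, -0.0, -1.0]] [-0.06  0.45 -1.6 ]
```

View pics/s4.png

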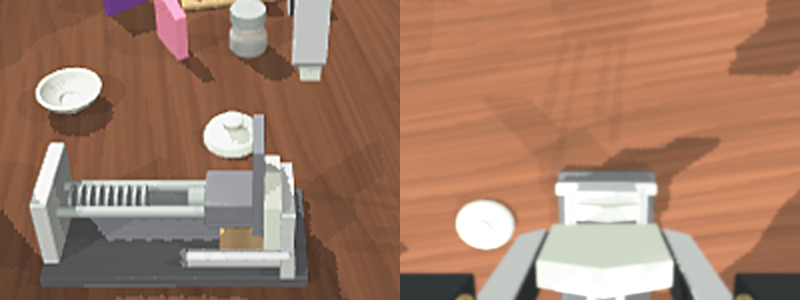

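The wrist view shows the held plaque (centre column about 605) lined up with the gate (555–656, centre about 605.5). The plaque is clear of everything. Next I lower it above the neighbour, ahead of the follower.

```bash
python3 -m inch '[[[0,0.001,0.03],[0,0,0],1],[[0,0.001,0.055],[0,0,0],1],[[0,0.001,0.072],[0,0,0],1],[[0,0.001,0.08],[0,0,0],1],[[0,0.001,0.083],[0,0,0],1],[[0,0.001,0.083],[0,0,0],1],[[0,0.001,0.083],[0,0,0],1]]'
python3 -m inch '[[[-0.003,0,0],[0,0,0],1],[[-0.006,0,0],[0,0,0],1],[[-0.009,0,0],[0,0,0],1],[[-0.012,0,0],[0,0,0],1],[[-0.012,0,0],[0,0,0],1],[[-0.012,0,0],[0,0,0],1]]'
```

```text
time_s: 7.47
tcp_pos: [0.5633, -0.1773, 0.1071]
tool_rot: [[0.985, -0.171, 0.002], [-0.171, -0.985, -0.001], [0.002, 0.001, -1.0]]
contact_force: [0.1, -0.1, -0.3]
finger_gap: 0.532
grasp_force: 30.0
time_s: 7.97
tcp_pos: [0.5504, -0.1751, 0.1059]
tool_rot: [[0.985, -0.171, 0.0], [-0.171, -0.985, -0.0], [0.0, 0.0, -1.0]]
contact_force: [0.7, 0.0, -0.4]
finger_gap: 0.53
grasp_force: 30.0
```

```bash
python3 -m inch '[[[-0.002,0,0],[0,0,0],1],[[-0.004,0,0],[0,0,0],1],[[-0.005,0,0],[0,0,0],1],[[-0.005,0,0],[0,0,0],1]]'; python3 -m inch '[[[-0.002,0,0],[0,0,0],1],[[-0.003,0,0],[0,0,0],1],[[-0.003,0,0],[0,0,0],1]]'
python3 -m inch '[[[-0.002,0,0],[0,0,0],1],[[-0.003,0,0],[0,0,0],1],[[-0.003,0,0],[0,0,0],1]]'
```

```text
time_s: 8.3
tcp_pos: [0.5454, -0.1741, 0.1057]
tool_rot: [[0.985, -0.171, -0.0], [-0.171, -0.985, 0.0], [-0.0, -0.0, -1.0]]
contact_force: [-0.0, -0.0, -0.7]
finger_gap: 0.528
grasp_force: 30.0
time_s: 8.55
tcp_pos: [0.5427, -0.1736, 0.1058]
tool_rot: [[0.985, -0.171, 0.0], [-0.171, -0.985, -0.0], [0.0, -0.0, -1.0]]
contact_force: [0.0, -0.1, -1.6]
finger_gap: 0.529
grasp_force: 30.0
time_s: 8.8
tcp_pos: [0.54, -0.1732, 0.1059]
tool_rot: [[0.985, -0.171, 0.001], [-0.171, -0.985, -0.0], [0.001, 0.0, -1.0]]
contact_force: [2.0, -0.0, -2.5]
finger_gap: 0.534
grasp_force: 30.0
```

```bash
python3 -m inch '[[[-0.001,0,0],[0,0,0],1],[[-0.002,0,0],[0,0,0],1],[[-0.002,0,0],[0,0,0],1]]'
python3 -m inch '[[[-0.002,0,0],[0,0,0],1],[[-0.004,0,0],[0,0,0],1],[[-0.005,0,0],[0,0,0],1],[[-0.005,0,0],[0,0,0],1]]'
python3 -m inch '[[[-0.002,0,0],[0,0,0],1],[[-0.004,0,0],[0,0,0],1],[[-0.005,0,0],[0,0,0],1],[[-0.005,0,0],[0,0,0],1]]'
python3 - <<'E'
from bench import *
import cv2,numpy as np
o=get_obs();s=capture("side");c=capture("scene");w=capture("wrist");np.savez("w4.npz",a=w,p=o["tcp_pos"],R=o["tool_rot"],s=s)
print(o["tcp_pos"].round(4),o["contact_force"].round(2),o["torque"].round(2))
f=lambda i:cv2.resize(i,(400,300),interpolation=cv2.INTER_CUBIC)
cv2.imwrite("pics/s5.png",np.hstack([f(s[205:325,200:300,::-1]),f(w[60:240,160:370,::-1])]))
E
```

```text
time_s: 9.05
tcp_pos: [0.5378, -0.1729, 0.1059]
tool_rot: [[0.985, -0.171, 0.0], [-0.171, -0.985, -0.0], [0.0, 0.0, -1.0]]
contact_force: [2.4, -1.0, -2.2]
finger_gap: 0.533
grasp_force: 30.0
time_s: 9.38
tcp_pos: [0.5326, -0.1719, 0.1059]
tool_rot: [[0.985, -0.171, -0.0], [-0.171, -0.985, -0.0], [-0.0, 0.0, -1.0]]
contact_force: [3.2, 0.5, -1.7]
finger_gap: 0.526
grasp_force: 30.0
time_s: 9.72
tcp_pos: [0.5277, -0.1711, 0.1059]
tool_rot: [[0.985, -0.171, -0.0], [-0.171, -0.985, -0.0], [-0.0, 0.0, -1.0]]
contact_force: [2.6, -1.1, -0.8]
finger_gap: 0.528
grasp_force: 30.0
[ 0.5277 -0.1711  0.1059] [ 2.61 -1.1  -0.76] [-0.01 -0.54 -0.07]
```

View pics/s5.png

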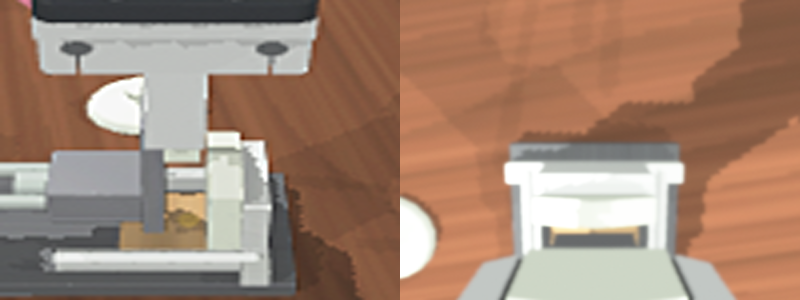

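The side view shows the follower drawn back with a gap of about 14 mm behind the neighbour, the held plaque above it at (183,155), and the strip and pin below. I need 2 mm more clearance and about 1 mm towards tool −y, then I'll lower.

```bash
python3 -m inch '[[[-0.001,-0.0005,0],[0,0,0],1],[[-0.002,-0.001,0],[0,0,0],1],[[-0.002,-0.001,0.004],[0,0,0],1],[[-0.002,-0.001,0.012],[0,0,0],1],[[-0.002,-0.001,0.02],[0,0,0],1],[[-0.002,-0.001,0.02],[0,0,0],1]]'
python3 -m inch '[[[0,0,0.008],[0,0,0],1],[[0,0,0.016],[0,0,0],1],[[0,0,0.024],[0,0,0],1],[[0,0,0.03],[0,0,0],1],[[0,0,0.03],[0,0,0],1]]'
python3 - <<'E'
from bench import *
import cv2,numpy as np
o=get_obs();s=capture("side");w=capture("wrist");np.savez("w5.npz",a=w,p=o["tcp_pos"],R=o["tool_rot"],s=s)
print(o["tcp_pos"].round(4),o["contact_force"].round(2),o["torque"].round(2))
f=lambda i:cv2.resize(i,(400,300),interpolation=cv2.INTER_CUBIC)
cv2.imwrite("pics/s6.png",np.hstack([f(s[205:325,200:300,::-1]),f(w[60:240,160:370,::-1])]))
E
```

```text
time_s: 10.37
tcp_pos: [0.5251, -0.1692, 0.0837]
tool_rot: [[0.985, -0.171, -0.002], [-0.171, -0.985, 0.001], [-0.003, -0.001, -1.0]]
contact_force: [3.2, -1.7, -3.3]
finger_gap: 0.527
grasp_force: 30.0
time_s: 10.78
tcp_pos: [0.5251, -0.1693, 0.0539]
tool_rot: [[0.985, -0.171, -0.002], [-0.171, -0.985, 0.001], [-0.003, -0.001, -1.0]]
contact_force: [3.9, -0.5, -3.3]
finger_gap: 0.53
grasp_force: 30.0
[ 0.5251 -0.1693  0.0539] [ 3.94 -0.5  -3.34] [-0.12 -0.68 -0.03]
```

View pics/s6.png

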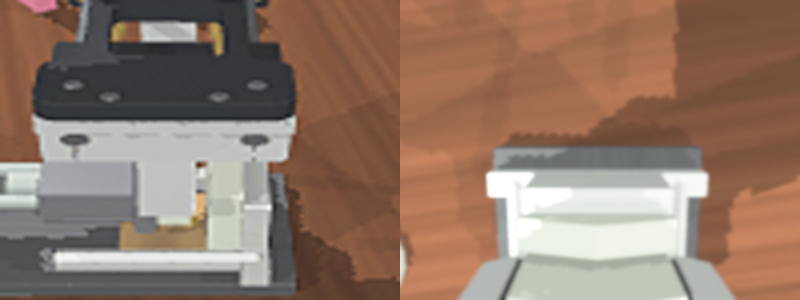

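The plaque is in the gap, clear of the neighbour and centred on it (about 600 against 599). The pin and strip are just below. From here I descend by feel.

```bash
python3 -m inch '[[[0,0,0.002],[0,0,0],1],[[0,0,0.004],[0,0,0],1],[[0,0,0.006],[0,0,0],1],[[0,0,0.007],[0,0,0],1],[[0,0,0.007],[0,0,0],1],[[0,0,0.007],[0,0,0],1]]'
python3 -m inch '[[[0,0,0.001],[0,0,0],1],[[0,0,0.002],[0,0,0],1],[[0,0,0.002],[0,0,0],1]]'
python3 -m inch '[[[0,0,0.001],[0,0,0],1],[[0,0,0.002],[0,0,0],1],[[0,0,0.002],[0,0,0],1]]'
```

```text
time_s: 11.38
tcp_pos: [0.5262, -0.1699, 0.0489]
tool_rot: [[0.985, -0.171, 0.0], [-0.171, -0.985, -0.0], [0.0, 0.0, -1.0]]
contact_force: [2.9, -1.5, 1.2]
finger_gap: 0.532
grasp_force: 30.0
time_s: 11.63
tcp_pos: [0.5262, -0.1698, 0.0467]
tool_rot: [[0.985, -0.171, 0.0], [-0.171, -0.985, -0.0], [0.0, 0.0, -1.0]]
contact_force: [3.3, -0.6, 0.6]
finger_gap: 0.529
grasp_force: 30.0
time_s: 11.88
tcp_pos: [0.526, -0.1697, 0.0446]
tool_rot: [[0.985, -0.171, -0.0], [-0.171, -0.985, 0.0], [-0.0, -0.0, -1.0]]
contact_force: [3.7, -0.5, -0.0]
finger_gap: 0.531
grasp_force: 30.0
```

```bash
for i in 1 2 3; do python3 -m inch '[[[0,0,0.0005],[0,0,0],1],[[0,0,0.001],[0,0,0],1],[[0,0,0.001],[0,0,0],1],[[0,0,0.001],[0,0,0],1]]' | grep -E 'tcp|force'; done
```

```text
tcp_pos: [0.526, -0.1697, 0.0436]
contact_force: [3.9, -0.8, 0.7]
grasp_force: 30.0
tcp_pos: [0.526, -0.1697, 0.0427]
contact_force: [2.5, -1.4, 1.3]
grasp_force: 30.0
tcp_pos: [0.5261, -0.1698, 0.0417]
contact_force: [3.5, -0.7, 1.0]
grasp_force: 30.0
```

```bash
for i in 1 2 3 4; do python3 -m inch '[[[0,0,0.0005],[0,0,0],1],[[0,0,0.001],[0,0,0],1],[[0,0,0.001],[0,0,0],1],[[0,0,0.001],[0,0,0],1]]' | grep -E 'tcp|force'; done
```

```text
tcp_pos: [0.5261, -0.1698, 0.0407]
contact_force: [3.4, -0.9, 0.7]
grasp_force: 30.0
tcp_pos: [0.5261, -0.1698, 0.0397]
contact_force: [3.4, -0.4, 0.6]
grasp_force: 30.0
tcp_pos: [0.526, -0.1698, 0.0387]
contact_force: [2.5, -0.9, 0.3]
grasp_force: 30.0
tcp_pos: [0.5261, -0.1697, 0.0377]
contact_force: [3.5, -0.4, 0.6]
grasp_force: 30.0
```

```bash
for i in 1 2 3 4; do python3 -m inch '[[[0,0,0.0003],[0,0,0],1],[[0,0,0.0006],[0,0,0],1],[[0,0,0.0006],[0,0,0],1],[[0,0,0.0006],[0,0,0],1]]' | grep -E 'tcp|contact'; done
```

```text
tcp_pos: [0.5261, -0.1698, 0.0371]
contact_force: [2.4, -1.1, 0.9]
tcp_pos: [0.5261, -0.1698, 0.0365]
contact_force: [3.2, -1.1, 0.7]
tcp_pos: [0.5261, -0.1698, 0.0359]
contact_force: [2.4, -0.4, 1.1]
tcp_pos: [0.5261, -0.1698, 0.0353]
contact_force: [3.3, -1.6, -0.2]
```

```bash
for i in 1 2 3 4; do python3 -m inch '[[[0,0,0.0003],[0,0,0],1],[[0,0,0.0006],[0,0,0],1],[[0,0,0.0006],[0,0,0],1],[[0,0,0.0006],[0,0,0],1]]' | grep -E 'tcp|contact'; done
```

```text
tcp_pos: [0.5261, -0.1698, 0.0347]
contact_force: [2.6, -0.1, 1.6]
tcp_pos: [0.5261, -0.1698, 0.0341]
contact_force: [3.0, -0.6, 1.2]
tcp_pos: [0.5261, -0.1698, 0.0335]
contact_force: [3.3, -0.2, 0.3]
tcp_pos: [0.5261, -0.1697, 0.0329]
contact_force: [2.2, -0.8, 1.2]
```

```bash
for i in 1 2 3 4; do python3 -m inch '[[[0,0,0.0003],[0,0,0],1],[[0,0,0.0006],[0,0,0],1],[[0,0,0.0006],[0,0,0],1],[[0,0,0.0006],[0,0,0],1]]' | grep -E 'tcp|contact'; done
```

```text
tcp_pos: [0.5261, -0.1698, 0.0323]
contact_force: [2.4, -0.7, 1.2]
tcp_pos: [0.5261, -0.1698, 0.0317]
contact_force: [3.5, 0.1, 1.9]
tcp_pos: [0.5261, -0.1698, 0.0311]
contact_force: [3.0, 0.1, 1.6]
tcp_pos: [0.5261, -0.1698, 0.0305]
contact_force: [3.0, -1.0, 1.4]
```

```bash
for i in 1 2 3 4; do python3 -m inch '[[[0,0,0.0002],[0,0,0],1],[[0,0,0.0004],[0,0,0],1],[[0,0,0.0004],[0,0,0],1],[[0,0,0.0004],[0,0,0],1]]' | grep -E 'tcp|contact'; done
```

```text
tcp_pos: [0.5261, -0.1698, 0.0301]
contact_force: [3.0, -0.6, -0.0]
tcp_pos: [0.5261, -0.1698, 0.0298]
contact_force: [4.2, -1.7, 1.6]
tcp_pos: [0.5261, -0.1698, 0.0293]
contact_force: [2.6, -0.9, 1.2]
tcp_pos: [0.5261, -0.1698, 0.0291]
contact_force: [1.9, -1.3, 2.7]
```

```bash
for i in 1 2; do python3 -m inch '[[[0,0,0.0002],[0,0,0],1],[[0,0,0.0004],[0,0,0],1],[[0,0,0.0004],[0,0,0],1],[[0,0,0.0004],[0,0,0],1]]' | grep -E 'tcp|contact'; done
```

```text
tcp_pos: [0.5261, -0.1698, 0.0286]
contact_force: [2.6, -0.5, 2.6]
tcp_pos: [0.5261, -0.1698, 0.0282]
contact_force: [2.4, 0.9, 2.9]
```

```bash
for i in 1 2 3 4; do python3 -m inch '[[[0,0,0.0002],[0,0,0],1],[[0,0,0.0004],[0,0,0],1],[[0,0,0.0004],[0,0,0],1],[[0,0,0.0004],[0,0,0],1]]' | grep -E 'tcp|contact'; done
```

```text
tcp_pos: [0.5261, -0.1698, 0.0278]
contact_force: [2.3, -0.4, 2.1]
tcp_pos: [0.5261, -0.1698, 0.0274]
contact_force: [3.0, -0.6, 3.2]
tcp_pos: [0.5261, -0.1698, 0.027]
contact_force: [2.3, 0.2, 2.2]
tcp_pos: [0.5261, -0.1698, 0.0266]
contact_force: [3.1, 0.1, 2.8]
```

```bash
for i in 1 2 3; do python3 -m inch '[[[0,0,0.0002],[0,0,0],1],[[0,0,0.0003],[0,0,0],1],[[0,0,0.0003],[0,0,0],1],[[0,0,0.0003],[0,0,0],1]]' | grep -E 'tcp|contact'; done
python3 - <<'E'
from bench import *
import numpy as np,cv2
o=get_obs();s=capture("side");w=capture("wrist")
np.savez("w6.npz",a=w,s=s,p=o["tcp_pos"],R=o["tool_rot"])
# brightness profile along the image column at plaque/neighbour centre
g=cv2.cvtColor(w,cv2.COLOR_RGB2GRAY)
for c in (235,263,290): print(c,g[150:225,c].tolist())
E
```

```text
tcp_pos: [0.5261, -0.1698, 0.0263]
contact_force: [1.9, -0.2, 3.4]
tcp_pos: [0.5262, -0.1698, 0.0263]
contact_force: [0.5, -0.2, 5.9]
tcp_pos: [0.5262, -0.1698, 0.0262]
contact_force: [0.2, 0.3, 6.9]
235 [94, 92, 89, 90, 101, 124, 147, 158, 159, 153, 139, 122, 113, 111, 110, 110, 110, 112, 121, 144, 167, 179, 182, 181, 179, 178, 180, 181, 182, 182, 181, 180, 180, 184, 199, 221, 233, 237, 238, 238, 239, 238, 237, 236, 234, 233, 232, 232, 233, 233, 232, 225, 211, 198, 195, 196, 195, 196, 201, 216, 230, 238, 240, 240, 240, 240, 240, 240, 240, 240, 240, 240, 240, 240, 240]
263 [81, 80, 81, 84, 91, 102, 110, 112, 113, 113, 113, 113, 113, 113, 112, 113, 113, 114, 123, 145, 168, 181, 183, 181, 179, 178, 178, 178, 180, 181, 179, 178, 178, 183, 198, 220, 232, 237, 238, 239, 239, 238, 236, 234, 232, 231, 231, 232, 232, 232, 231, 224, 211, 198, 195, 195, 195, 195, 196, 196, 196, 200, 215, 230, 238, 240, 241, 241, 241, 241, 241, 241, 241, 243, 247]
290 [84, 85, 86, 88, 92, 100, 107, 109, 110, 109, 110, 110, 110, 110, 110, 110, 110, 111, 120, 143, 166, 178, 180, 179, 177, 177, 178, 179, 178, 178, 178, 178, 179, 182, 196, 220, 232, 237, 238, 238, 238, 238, 236, 235, 233, 232, 232, 232, 232, 232, 230, 224, 211, 199, 198, 199, 199, 197, 201, 216, 231, 239, 241, 241, 241, 241, 241, 241, 241, 241, 241, 241, 241, 241, 241]
```

Firm stop at TCP z 0.0263, exactly 3 mm after the pin's first touch near 0.0293, so the plaque is home. Keeping this light press, I go forward to the neighbour.

```bash
for i in 1 2 3 4; do python3 -m inch '[[[0.0003,0,0],[0,0,0],1],[[0.0006,0,0],[0,0,0],1],[[0.0006,0,0],[0,0,0],1],[[0.0006,0,0],[0,0,0],1]]' | grep -E 'tcp|contact'; done
```

```text
tcp_pos: [0.5262, -0.1698, 0.0262]
contact_force: [-2.0, 1.0, 8.9]
tcp_pos: [0.5263, -0.1698, 0.0263]
contact_force: [-3.3, 1.8, 10.5]
tcp_pos: [0.5263, -0.1698, 0.0262]
contact_force: [-5.6, 2.0, 13.3]
tcp_pos: [0.5264, -0.1698, 0.0262]
contact_force: [-7.2, 1.0, 14.2]
```

The arm sticks, so before pushing on I check the geometry numerically. I compare the held plaque and neighbour edges in the wrist picture with predictions.

```bash
python3 - <<'E'
from h import *
import cv2
d=np.load("w6.npz");g=cv2.cvtColor(d["a"],cv2.COLOR_RGB2GRAY)
for c in (240,263,287): print(c,g[205:290,c].tolist())
s=[.551,-.174,np.radians(-9.8)]
for nm,x in(("gate out",10),("gate in",0)):
    print(nm,project(place([[x/1e3,0,.056]],s),d["p"],d["R"]).round(1).tolist())
for h in(12,):
  for nm,x in(("nb front",0),("nb back",-12),("held front g0",-12),("held front g3",-15),("held back g0",-24),("held back g3",-27)):
    print(nm,project(place([[x/1e3,0,(h+59)/1e3],[x/1e3,-.017,(h+53)/1e3]],s),d["p"],d["R"]).round(1).tolist())
E
```

```text
240 [195, 196, 195, 197, 205, 223, 235, 239, 240, 240, 240, 240, 240, 240, 240, 240, 240, 240, 240, 240, 240, 240, 240, 240, 240, 240, 238, 232, 213, 185, 171, 172, 177, 185, 191, 197, 210, 226, 236, 239, 240, 240, 240, 241, 247, 253, 255, 254, 253, 250, 245, 240, 240, 240, 240, 240, 239, 234, 211, 161, 123, 112, 111, 111, 110, 111, 111, 110, 110, 111, 111, 111, 109, 103, 93, 87, 88, 93, 98, 102, 104, 107, 109, 111, 113]
263 [195, 195, 195, 196, 196, 196, 200, 215, 230, 238, 240, 241, 241, 241, 241, 241, 241, 241, 243, 247, 249, 250, 250, 250, 247, 243, 241, 241, 241, 240, 235, 218, 188, 172, 170, 175, 184, 192, 196, 204, 222, 234, 240, 241, 241, 241, 241, 241, 241, 241, 241, 241, 241, 241, 241, 241, 241, 241, 241, 241, 240, 234, 211, 158, 121, 113, 111, 111, 110, 110, 110, 110, 109, 103, 93, 87, 88, 92, 97, 101, 104, 107, 109, 112, 114]
287 [199, 199, 198, 198, 207, 225, 237, 241, 241, 241, 241, 241, 241, 241, 241, 241, 241, 241, 241, 241, 241, 241, 241, 241, 241, 241, 239, 230, 206, 180, 171, 172, 178, 188, 194, 201, 217, 232, 243, 249, 252, 253, 253, 253, 253, 253, 252, 252, 250, 245, 242, 242, 242, 242, 242, 242, 239, 229, 195, 144, 115, 111, 111, 111, 111, 111, 110, 111, 111, 111, 111, 110, 109, 103, 93, 87, 88, 92, 97, 101, 105, 107, 109, 111, 113]
gate out [[263.5, 185.0]]
gate in [[263.5, 203.2]]
nb front [[263.5, 212.1], [297.2, 208.4]]
nb back [[263.5, 235.2], [296.5, 230.6]]
held front g0 [[263.5, 235.2], [296.5, 230.6]]
held front g3 [[263.5, 240.8], [296.4, 236.0]]
held back g0 [[263.5, 257.4], [295.9, 252.0]]
held back g3 [[263.5, 262.8], [295.7, 257.3]]
```

Picture and prediction agree: the neighbour stands at strip height about 12 mm, and the new plaque is still some 4–5 mm short of it. It is only sticking by friction from the growing press, so I'll ease the press a little and slide on.

```bash
for i in 1 2 3; do python3 -m inch '[[[0,0,-0.0003],[0,0,0],1],[[0,0,-0.0004],[0,0,0],1],[[0,0,-0.0004],[0,0,0],1]]' | grep -E 'tcp|contact'; done
```

```text
tcp_pos: [0.5264, -0.1698, 0.0262]
contact_force: [-6.4, 0.2, 11.7]
tcp_pos: [0.5263, -0.1698, 0.0263]
contact_force: [-4.7, -0.0, 9.8]
tcp_pos: [0.5278, -0.17, 0.0263]
contact_force: [1.5, -1.2, -0.3]
```

```bash
for i in 1 2 3; do python3 -m inch '[[[0.0003,0,0],[0,0,0],1],[[0.0006,0,0],[0,0,0],1],[[0.0006,0,0],[0,0,0],1],[[0.0006,0,0],[0,0,0],1]]' | grep -E 'tcp|contact'; done
```

```text
tcp_pos: [0.529, -0.1702, 0.0265]
contact_force: [2.0, -0.8, -0.8]
tcp_pos: [0.5297, -0.1703, 0.0268]
contact_force: [2.7, 0.8, -0.8]
tcp_pos: [0.5302, -0.1703, 0.0268]
contact_force: [2.0, -0.0, -1.4]
```

```bash
for i in 1 2 3; do python3 -m inch '[[[0.0003,0,0],[0,0,0],1],[[0.0005,0,0.0001],[0,0,0],1],[[0.0005,0,0.0001],[0,0,0],1],[[0.0005,0,0.0001],[0,0,0],1]]' | grep -E 'tcp|contact'; done
```

```text
tcp_pos: [0.5308, -0.1705, 0.0268]
contact_force: [2.7, 2.0, -0.1]
tcp_pos: [0.5309, -0.1705, 0.0268]
contact_force: [-2.2, 1.3, 3.2]
tcp_pos: [0.531, -0.1705, 0.0267]
contact_force: [-3.8, 2.8, 5.9]
```

Contact with the neighbour at x 0.531. Now press down to the strip again (z about 0.0262).

```bash
for i in 1 2 3; do python3 -m inch '[[[0,0,0.0002],[0,0,0],1],[[-0.0002,0,0.0004],[0,0,0],1],[[-0.0002,0,0.0004],[0,0,0],1],[[-0.0002,0,0.0004],[0,0,0],1]]' | grep -E 'tcp|contact'; done
```

```text
tcp_pos: [0.531, -0.1706, 0.0264]
contact_force: [-3.8, 2.3, 5.9]
tcp_pos: [0.5309, -0.1706, 0.0263]
contact_force: [-4.1, 2.2, 6.6]
tcp_pos: [0.5309, -0.1706, 0.0263]
contact_force: [-4.2, 3.0, 10.2]
```

```bash
python3 -m inch '[[[0,0,0],[0,0,0],0.4],[[0,0,0],[0,0,0],0.35],[[0,0,0],[0,0,0],0.35],[[0,0,0],[0,0,0],0.35],[[0,0,0],[0,0,0],0.35]]'
python3 - <<'E'
from h import *
from bench import *
import cv2
o=get_obs();w=capture("wrist");g=cv2.cvtColor(w,cv2.COLOR_RGB2GRAY)
for c in (240,263,287): print(c,g[180:275,c].tolist())
p,R=o["tcp_pos"],o["tool_rot"];s=[.551,-.174,np.radians(-9.8)]
for nm,x in(("nb front",0),("nb back",-12),("held back",-24)):
    print(nm,project(place([[x/1e3,0,.071],[x/1e3,-.013,.0675]],s),p,R).round(1).tolist())
E
```

```text
time_s: 28.15
tcp_pos: [0.531, -0.1707, 0.0251]
tool_rot: [[0.985, -0.171, -0.0], [-0.171, -0.985, 0.0], [-0.0, 0.0, -1.0]]
contact_force: [-0.6, -0.4, 0.0]
finger_gap: 0.651
grasp_force: 0.0
240 [188, 187, 183, 182, 182, 183, 184, 186, 186, 184, 184, 183, 184, 193, 217, 232, 238, 240, 241, 241, 240, 239, 238, 237, 235, 234, 234, 235, 235, 235, 233, 223, 208, 199, 199, 199, 199, 199, 200, 207, 223, 235, 240, 242, 242, 242, 242, 242, 242, 242, 242, 242, 242, 242, 242, 242, 242, 242, 242, 242, 242, 242, 243, 248, 255, 255, 255, 255, 255, 255, 255, 255, 255, 255, 253, 254, 255, 253, 248, 243, 242, 242, 241, 237, 218, 170, 129, 115, 113, 113, 113, 113, 113, 113, 113]
263 [184, 184, 182, 181, 182, 182, 182, 184, 184, 183, 182, 182, 182, 192, 216, 232, 238, 240, 241, 240, 240, 239, 237, 236, 234, 234, 234, 234, 234, 234, 232, 224, 209, 201, 199, 199, 199, 201, 204, 207, 208, 209, 216, 229, 242, 249, 252, 252, 252, 251, 248, 245, 243, 243, 243, 243, 243, 243, 243, 243, 243, 243, 243, 243, 243, 243, 243, 243, 243, 243, 243, 243, 243, 243, 243, 243, 243, 243, 243, 243, 243, 243, 243, 243, 243, 243, 242, 238, 221, 174, 132, 115, 113, 113, 113]
287 [182, 182, 181, 181, 182, 182, 182, 183, 183, 182, 181, 181, 182, 192, 215, 231, 238, 241, 241, 241, 240, 239, 237, 235, 234, 233, 234, 234, 235, 234, 231, 223, 209, 200, 199, 199, 199, 200, 200, 209, 226, 238, 242, 243, 244, 243, 243, 244, 244, 244, 246, 250, 252, 253, 253, 253, 253, 253, 253, 253, 253, 253, 253, 253, 253, 253, 253, 253, 253, 252, 251, 248, 247, 247, 246, 244, 244, 243, 243, 244, 243, 243, 242, 236, 212, 158, 123, 114, 113, 113, 113, 113, 113, 113, 112]
nb front [[263.4, 222.5], [289.5, 220.0]]
nb back [[263.4, 245.4], [289.0, 242.4]]
held back [[263.4, 267.3], [288.5, 263.9]]
```

The two tops now form one unbroken surface with no seam or step, and the back edge is at row 268.5 against a predicted 267.3. The plaque is clamped level with its neighbour, so I retreat straight up.

```bash
python3 -m inch '[[[0,0,-0.005],[0,0,0],0.35],[[0,0,-0.015],[0,0,0],0.35],[[0,0,-0.03],[0,0,0],0.35],[[0,0,-0.05],[0,0,0],0.35],[[0,0,-0.08],[0,0,0],0.35],[[0,0,-0.11],[0,0,0],0.35],[[0,0,-0.14],[0,0,0],0.35],[[0,0,-0.17],[0,0,0],0.35],[[0,0,-0.17],[0,0,0],0.35],[[0,0,-0.17],[0,0,0],0.35]]'
python3 - <<'E'
from h import *
from bench import *
import cv2
o=get_obs();w=capture("wrist");g=cv2.cvtColor(w,cv2.COLOR_RGB2GRAY)
p,R=o["tcp_pos"],o["tool_rot"];s=[.551,-.174,np.radians(-9.8)]
for nm,x,z in(("gate in",0,.056),("nb front",0,.071),("nb back",-12,.071),("held back",-24,.071),("fol top",-24,.11)):
    print(nm,project(place([[x/1e3,0,z]],s),p,R).round(1).tolist())
c=int(round(project(place([[-.018,0,.071]],s),p,R)[0,0]))
for q in(c-10,c,c+10): print(q,g[140:215,q].tolist())
sd=capture("side")
for n in ("arch_mid","tag_mid","plaque_mid"): print(n,[(round(m["score"],2),np.round(m["centre"],3).tolist()) for m in mark_of(n,"side")])
E
```

```text
time_s: 29.03
tcp_pos: [0.5325, -0.1713, 0.1986]
tool_rot: [[0.985, -0.171, 0.005], [-0.171, -0.985, -0.003], [0.005, 0.002, -1.0]]
contact_force: [-0.2, -1.5, -0.2]
finger_gap: 0.647
grasp_force: 0.0
gate in [[262.4, 164.9]]
nb front [[262.5, 167.1]]
nb back [[262.5, 178.1]]
held back [[262.5, 189.0]]
fol top [[262.5, 198.6]]
252 [103, 97, 102, 120, 132, 129, 123, 121, 121, 123, 134, 160, 184, 194, 207, 239, 254, 255, 255, 255, 253, 247, 245, 243, 236, 241, 254, 255, 255, 255, 255, 255, 255, 255, 255, 255, 255, 255, 255, 255, 255, 255, 255, 255, 252, 250, 248, 244, 223, 168, 130, 122, 121, 121, 121, 121, 123, 136, 174, 220, 238, 242, 243, 243, 242, 241, 239, 237, 237, 237, 236, 236, 236, 236, 236]
262 [91, 90, 93, 105, 118, 124, 125, 124, 125, 127, 138, 163, 185, 194, 206, 237, 254, 255, 254, 250, 246, 245, 244, 242, 234, 230, 250, 255, 255, 255, 255, 255, 255, 255, 255, 255, 255, 252, 249, 249, 249, 249, 249, 249, 249, 249, 249, 247, 241, 215, 159, 127, 122, 122, 121, 121, 123, 136, 174, 219, 237, 242, 243, 243, 242, 241, 238, 236, 236, 236, 236, 236, 236, 236, 236]
272 [90, 91, 94, 105, 116, 122, 123, 122, 123, 124, 136, 163, 185, 194, 206, 234, 253, 254, 253, 248, 246, 245, 244, 242, 234, 232, 248, 254, 255, 255, 254, 254, 254, 254, 254, 254, 254, 254, 254, 253, 253, 252, 251, 250, 249, 249, 249, 245, 224, 168, 129, 121, 122, 122, 121, 121, 123, 136, 173, 219, 236, 241, 242, 242, 242, 240, 238, 236, 235, 235, 236, 236, 236, 236, 235]
arch_mid []
tag_mid [(0.55, [0.633, 0.185, 0.04])]
plaque_mid [(0.87, [0.451, 0.172, 0.03]), (0.8, [0.492, 0.087, 0.031]), (0.68, [0.535, -0.174, 0.042]), (0.68, [0.532, 0.278, 0.029])]
```

```bash
python3 -c "
from bench import *
print(len(mark_of('arch_mid','side')) if 0 else '', job_done())"
```

```text
the job is handed in; nothing more can be done
 None
```

I loaded the house plaque upright behind the plaque already in the track and handed the job in at about 29 s. By feel and by camera it is fully home with the pin down and the follower closed on it; the tag still stands in the rack, and I never touched the arch, though the last look did not detect it.

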